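Clamp a specimen block with a knurled thumbscrew

ROBOT

A 6-joint arm with a two-finger parallel gripper is mounted at the origin on the work surface. World frame = base frame: x ahead of the robot, y to its left, z up, the work surface at z = 0. Lengths are in mm, angles in rad, forces in N, time in s.
With the tool pointing down it reaches from about 275 to 1000 mm from the base axis. Payload 8.4 kg.
Tool frame: the origin (TCP) lies midway between the tips of the shut fingers; the grasp point (between the pads) lies 19 mm behind it; z points along the fingers, y is the line along which they close (so a half turn about z gives the same grasp; the last joint's range is limited). The gripper opens to 85 mm and grips with 20 to 120 N. Pads are 22 mm wide; open, the fingers measure 114 mm over their backs; the gripper's body (76 mm by 85 mm) begins 54 mm behind the grasp point. The pads swing forward as they close: fully open they stand 13 mm farther back than shut.
Start: joints at [-1.292, 0.353, 1.633, -0, 1.155, -0.002], TCP at [173.201, -600.524, 231.281] pointing down, gripper open.
Joint ranges: [-2.63, 2.63], [-0.92, 2.1], [0.06, 2.66], [-1.3, 4.44], [0, 2.69], [-3.02, 3.02]. Speed limits (rad/s): [2.22, 2.22, 2.79, 3.14, 3.14, 3.14].

INTERFACE

Orientations are given as [roll, pitch, yaw] about the fixed x, y, z axes, in that order (R = Rz(yaw) Ry(pitch) Rx(roll)).
In Python, from rig import r, imaging gives the robot as it stands. The module is installed in compiled form; this text tells all that it offers.
- The arm moves only by the tool arm_command, never from a script. Its argument "deltas" is a list of rows, each an object of numbers: "hand": the finger opening in mm, from 0 to 85.4; "tx", "ty", "tz": the shift along the tool's x, y, z in mm; "wx", "wy", "wz": the turn, a rotation vector about the tool's x, y, z in rad. A call has 1 to 8 rows; each row shifts and turns the commanded pose from where the row before left it, along the tool's axes as they then stand; what a row does not reach is not made up. A row lasts 1/8 s, in which the tool goes at most 62.5 mm and 10.7 degrees, less where a joint would pass 70% of its speed; a pose out of reach is approached as far as the arm can. A call with a gripper value outside its range is refused whole. The fingers move at their own pace and stop on an object; "squeeze" is the grip in N (left out, the last holds). Time passes only in rows, so rows that do not move let the fingers close. It gives the time, the measured TCP pose, the force, the opening and the grip force at its end, in the units of the state.
- r.sense(): the state, without advancing time (a new reading comes with each control period).
- imaging.grab_frame(name): name is "scene" or "top" or "wrist"; returns a dict with "image" (480x640x3 uint8, red, green, blue), "mtx" (3x3 intrinsics, pixels), "world_to_cam" (4x4, takes a point from world to camera coordinates). Camera axes: x right, y up, looking along -z (the intrinsics and any distortion apply to the point x, -y, -z); pixel columns grow to the right and rows downward; lengths in mm; the calibration is good to about 2 mm. The wrist camera is an equidistant fisheye: a pixel r from the principal point sees the ray r / f radians off the axis. A picture is of the moment at which its call begins. There is no depth.
- r.sign_off(): hands the job in; it is judged then, once.
The state is a dict: "clock": time; "qpos": joint angles; "qvel": joint speeds; "joint_efforts": joint torques, N m; "eef_pos": TCP position; "tcp_rot": TCP orientation; "contact_force": force on the tool from outside, world axes, zero at the start; "wrist_torque": the same for the moment, N m; "opening": opening from 0.0 (shut) to 1.0 (fully open); "grasp_force": force on a finger pad.
Only numpy, scipy, OpenCV 4.12 (cv2) and the standard library are available. Lean on these libraries where they do the work, as an engineer would, in place of code of your own. Each camera call takes 0.05 s, during which the arm holds its last target. There are 200 camera calls.

TASK

Take the rectangular specimen block from the tray and gently stand it upright in the open pocket of the specimen clamp, flat on the clamp's floor, with its longer side running from jaw to stop. Then, with your hand off the block, turn the knurled thumbscrew clockwise until the jaw has pushed the block home against the back stop and the screw seats firmly, stopping as the resistance rises so that the brittle block is not crushed. Let go, and leave everything else where it is.

Things in the scene. Friction and masses are not known exactly. Their poses are not given: they have to be found in the camera images.
- block: The specimen block: plain grey resin, 24 mm (its x) by 30 mm (its y) by 32 mm tall (z), about 60 g, a 14 mm steel disc in its top. It stands on the tray's floor; the round grey pucks there are other specimens. Origin: centre of its underside. A half turn about z makes no difference. Brittle: it cracks if the jaw presses it with more than 60 N.
- tray: Low white tray, fixed, 150 x 180 mm, floor 3 mm above the bench, rim 5 mm above the bench. Origin: centre of its underside.
- clamp: Specimen clamp, fixed to the bench: aluminium plate 100 mm (its x) by 190 mm (its y, -105 to +85 mm), its top, the pocket's floor, 12 mm above the bench. A white tower at y = -64 mm (46 x 44 mm, 48 mm high) carries the thumbscrew. Steel jaw and back stop, both 40 mm wide, tops 33 mm above the bench; the pocket between them is open to +x, -x and above. Origin: underside, z up.
- pocket (a point): Where to put the block: on the pocket's floor, mid-width, 19 mm along the clamp's y from the open jaw's face. Axes as the clamp's. A block here has 4 mm to spare to the jaw and 4 to 9 mm to the back stop: the stop's face was locked by the last user somewhere 38 to 43 mm along the clamp's y, different every time, and stays put.
- jaw: The moving steel jaw, 40 x 16 x 20 mm. Origin: bottom of its pressing face, mid-width, on the pocket's floor. It starts open, face at y = 0 of the clamp, and travels 5 mm along the clamp's +y per radian of clockwise thumbscrew turn. It pushes the block along the floor; when the block meets the back stop a stiff spring behind the jaw lets the resistance rise over 0.4 rad.
- thumbscrew_grip (a point): On the vertical axis of the knurled steel thumbscrew, 70 mm above the bench: mid-height for the finger pads. Head: cylinder 32 mm in diameter, underside 54 mm and flat top 80 mm above the bench, free all round. Clockwise seen from above closes the jaw; grip it at any angle. It needs about 1.7 to 2.9 rad in all, so two or more grips. It does not rise or sink.
- thumbscrew_top (a point): Centre of the thumbscrew's top, 80 mm above the bench. Its feel: it runs at a steady 0.15 N m (friction; when the hand stops, what it feels of this may drop or change sign). Each newton of jaw force adds 0.005 N m to that free-running reading. Firmly seated: a rise of 0.05 N m (10 N) or more; aim for about 0.13; at 0.30 (60 N) the block cracks. Let go, it stays and keeps up to 30 N.
- puck_a: Bystander: round grey specimen puck, 31 mm in diameter, 22 mm tall, on the tray. Origin: centre of its underside.
- puck_b: Bystander: a second round puck, the same size, on the tray.
- jar_a: Bystander: sample jar with yellow cap, 44 mm in diameter, 60 mm tall, beyond the clamp and tray.
- jar_b: Bystander: a second jar of that kind, near the first.
- tip_box: Bystander: blue pipette-tip box, 85 x 122 mm, 67 mm tall.
- tube_rack: Bystander: green tube rack, 60 x 160 mm, 42 mm tall.
- pipette: Bystander: white pipette lying along x to the robot's left, 260 mm long, 25 mm tall.
Things that resemble listed ones, but are neither listed nor needed, are in the scene too. Leave any purple or turquoise look-alike of the block alone.

How it is judged (in metres and radians):
On the way, in this order (a step that is already met when the one before it is completed fails the run):
1. the block stands in the clamp's pocket, upright on its floor and squarely between jaw and stop, the hand off it and not yet clamped (x of block in the frame of clamp between -0.007 and 0.007 m and z of block in the frame of clamp between 0.009 and 0.014 m and y of block in the frame of clamp between 0.012 and 0.034 m and angle between block's own z axis and vertical below 0.1 rad and angle between the y axis of block and the y axis of clamp, either way round below 0.2 rad and contact force between the fingers and block below 0.3 N and contact force between jaw and block below 4 N), for 0.1 s.
2. the jaw presses the block home with at least 8 N (x of block in the frame of clamp between -0.007 and 0.007 m and z of block in the frame of clamp between 0.009 and 0.014 m and y of block in the frame of clamp between 0.012 and 0.034 m and angle between block's own z axis and vertical below 0.1 rad and contact force between jaw and block above 8 N), for 0.2 s.
At the end, for the whole second after the job is handed in: The block stands upright (within 0.1 rad) on the clamp's floor between jaw and back stop, squared up to 0.1 rad, within 7 mm of the middle of the jaw's width, pressed by the jaw against the back stop with at least 8 N, at rest (all of step 2 and angle between the y axis of block and the y axis of clamp, either way round below 0.1 rad and linear speed of block below 0.01 m/s); the robot touches nothing.
It fails at once if the jaw presses the block with more than 60 N (crushed) (contact force between jaw and block above 60 N).
It fails at once if a bystander is shifted by more than 20 mm (distance of any of puck_a, puck_b, jar_a, jar_b, tip_box, tube_rack, pipette from where it was at the start of the episode above 0.02 m).
It fails at once if the block is dropped into the clamp (faster than 0.5 m/s within 18 mm of the pocket's floor) (horizontal distance between block and pocket below 0.04 m and z of block in the frame of clamp below 0.03 m and linear speed of block above 0.5 m/s).
It also fails if it takes over 64 s, if anything falls off the work surface, if the arm or the gripper's body presses on something with over 40 N, if the wrist force passes 120 N, or if a joint passes its speed limit or range.

## Working session

There is one attempt and no reset: what is moved stays moved. The work goes in short steps, Python scripts to look and compute and a tool call to move; the robot and the scene stay as the last step left them, time stands still between calls to the robot, and variables do not carry over. Pictures are saved under pics/ and viewed, at most 10 in all, crops included, and the job is handed in when it is done.

Besides the shell and the picture viewer there is one more tool, called after "Emit:" as name(argument=value, ...), one argument or row to a line, values as JSON. arm_command: Moves the arm, as the interface text tells. Its arguments: {"type":"object","properties":{"deltas":{"type":"array"},"squeeze":{"type":"number"}},"required":["deltas"]}

```bash
mkdir -p pics; cat > h.py <<'E'
import numpy as np, cv2
from rig import r, imaging
def grab(n):
    f=imaging.grab_frame(n); np.savez(f'{n}.npz',**{k:np.array(v) for k,v in f.items()}); return f
def load(n): return dict(np.load(f'{n}.npz'))
def ray(f,u,v,fish=False):
    K=f['mtx'];T=np.array(f['world_to_cam']);R=T[:3,:3];c=-R.T@T[:3,3]
    a=(u-K[0,2])/K[0,0];b=(v-K[1,2])/K[1,1]
    if fish:
        t=np.hypot(a,b);s=np.sin(t)/t if t>1e-9 else 1;d=np.array([a*s,-b*s,-np.cos(t)])
    else: d=np.array([a,-b,-1.])
    return c,R.T@d
def onz(f,u,v,z,fish=False):
    c,d=ray(f,u,v,fish);return c+d*(z-c[2])/d[2]
def proj(f,p,fish=False):
    K=f['mtx'];T=np.array(f['world_to_cam']);q=T[:3,:3]@np.array(p)+T[:3,3];x,y,z=q[0],-q[1],-q[2]
    if fish:
        rr=np.hypot(x,y);t=np.arctan2(rr,z);x,y,z=x/rr*t,y/rr*t,1
    return K[0,0]*x/z+K[0,2],K[1,1]*y/z+K[1,2]
E
python3 - <<'E'
from h import *
for n in('scene','top'):
    f=grab(n);cv2.imwrite(f'pics/{n}1.png',cv2.cvtColor(f['image'],cv2.COLOR_RGB2BGR))
    print(n,f.keys(),f['mtx'].tolist(),np.round(f['world_to_cam'],3).tolist())
print(r.sense())
E
```

```text
scene dict_keys(['image', 'mtx', 'world_to_cam']) [[608.6751611521618, 0.0, 314.9429397139734], [0.0, 608.6751611521618, 242.55885585476926], [0.0, 0.0, 1.0]] [[-0.465, 0.885, -0.012, 230.733], [-0.745, -0.383, 0.546, 453.442], [0.479, 0.263, 0.837, -1475.792], [0.0, 0.0, 0.0, 1.0]]
top dict_keys(['image', 'mtx', 'world_to_cam']) [[441.7031726000086, 0.0, 320.42005411784214], [0.0, 441.7031726000086, 238.08720951159503], [0.0, 0.0, 1.0]] [[-0.025, -1.0, 0.017, 81.465], [0.997, -0.024, 0.072, -612.425], [-0.071, 0.019, 0.997, -869.542], [0.0, 0.0, 0.0, 1.0]]
{'clock': 0.1, 'qpos': array([-1.29239396e+00,  3.53588446e-01,  1.63407635e+00, -2.55493244e-05,
        1.15520338e+00, -2.39141968e-03]), 'qvel': array([ 1.85984394e-03, -8.97310531e-04, -3.15668985e-03, -1.80815376e-03,
       -1.20504410e-03,  4.53469105e-05]), 'joint_efforts': array([-1.36206309e-03, -6.06359339e+01, -3.42819250e+01, -1.32868404e-04,
        3.93128721e-03, -1.49031582e-06]), 'eef_pos': array([ 173.07580008, -600.10087318,  230.62369007]), 'tcp_rot': array([-3.14031708e+00,  2.03109376e-05,  2.80804131e-01]), 'contact_force': array([-0.59116647,  0.34025176,  0.68532475]), 'wrist_torque': array([-0.0265647 ,  0.03281695, -0.00107868]), 'grasp_force': 0.0, 'opening': 1.0011499069441205}
```

View pics/top1.png

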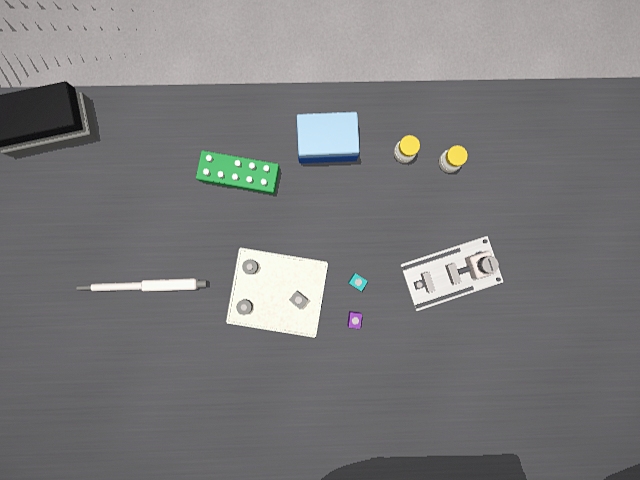

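View pics/scene1.png

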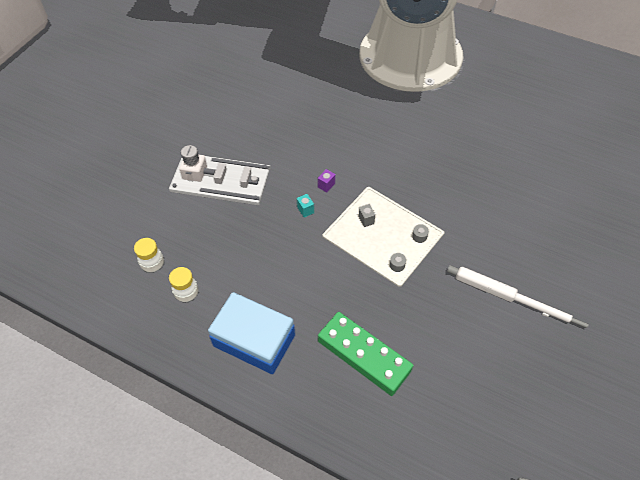

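The top view shows the block candidates: grey square with disc at (299,299) on the tray, turquoise at (358,282) and purple at (355,320) on the bench; the grey one on the tray fits the description. The clamp is around (452,273), its thumbscrew at (489,265), the pucks at (250,267) and (244,307). The scene view agrees: block (367,215), clamp (220,178), screw (190,155).

```bash
python3 - <<'E'
from h import *
f=load('top');im=f['image'];g=im.max(2).astype(int)
a=cv2.resize(im[270:330,265:385],None,fx=5,fy=5,interpolation=cv2.INTER_CUBIC)
b=cv2.resize(im[230:315,395:510],None,fx=5,fy=5,interpolation=cv2.INTER_CUBIC)
o=np.zeros((425+300,600,3),np.uint8);o[:300,:600]=a;o[300:725,:575]=b
cv2.imwrite('pics/crop1.png',cv2.cvtColor(cv2.resize(o,None,fx=.82,fy=.82),cv2.COLOR_RGB2BGR))
# block: dark in tray
m=((g<200)*255).astype(np.uint8);m[:, :285]=0;m[:,313:]=0;m[:285]=0;m[316:]=0
c=max(cv2.findContours(m,0,2)[0],key=cv2.contourArea);print('block',cv2.minAreaRect(c),cv2.contourArea(c))
M=cv2.moments(c);print(onz(f,M['m10']/M['m00'],M['m01']/M['m00'],30))
# clamp plate outline
w=((g>125)*255).astype(np.uint8);w[:, :392]=0;w[:,515:]=0;w[:225]=0;w[320:]=0
pts=np.argwhere(w>0)[:,::-1].astype(np.int32);R=cv2.minAreaRect(pts);print('clamp',R)
P=[onz(f,*p,12) for p in cv2.boxPoints(R)];print(np.round(P,1));
for i in range(4):print(np.linalg.norm(P[i]-P[i-1]))
for p in [(489,265),(250,267),(244,307)]:print(p,onz(f,*p,80 if p[0]>400 else 25))
E
```

```text
block ((299.25, 299.75), (16.970561981201172, 13.435029029846191), 45.0) 199.5
[492.62795501 111.94786424  30.        ]
clamp ((451.9000244140625, 272.6999816894531), (49.9639892578125, 93.60342407226562), 71.56504821777344)
[[ 558.6  -93.5   12. ]
 [ 614.7 -278.6   12. ]
 [ 517.1 -306.    12. ]
 [ 462.2 -121.9   12. ]]
100.48835961157853
193.41111702858484
101.33821654373459
192.03193115992445
(489, 265) [ 551.5399061 -249.3097172   80.       ]
(250, 267) [559.5398043  208.36798565  25.        ]
(244, 307) [480.79116711 221.29380594  25.        ]
```

View pics/crop1.png

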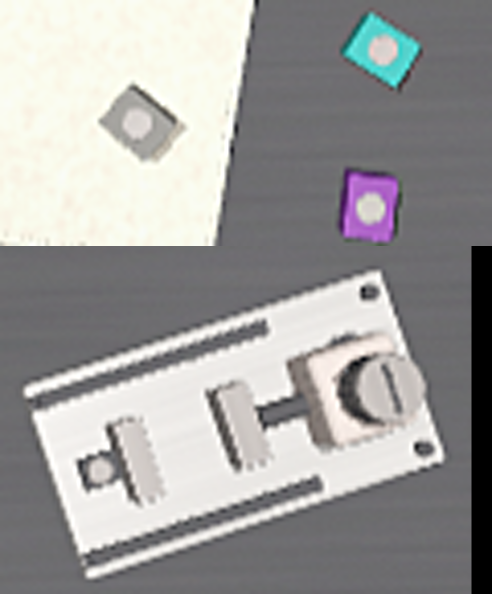

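The crop confirms that the grey rectangular block with the disc (≈(138,122) in the crop) is the one meant; turquoise and purple are left alone. The clamp's screw is on the right and its stop on the left, so clamp yaw is about 0.29 and the pocket is near (530,-172). Next I move above the block.

Emit:
arm_command(
  deltas=[
    {"tx": 36, "ty": -42.5, "tz": 4},
    {"tx": 36, "ty": -42.5, "tz": 4},
    {"tx": 36, "ty": -42.5, "tz": 4},
    {"tx": 36, "ty": -42.5, "tz": 4},
    {"tx": 36, "ty": -42.5, "tz": 4},
    {"tx": 36, "ty": -42.5, "tz": 4},
    {"tx": 36, "ty": -42.5, "tz": 4},
    {"tx": 36, "ty": -42.5, "tz": 4},
  ],
)

```text
schema error: expected keys hand, tx, ty, tz, wx, wy, wz
```

Emit:
arm_command(
  deltas=[
    {"tx": 36, "ty": -42.5, "tz": 4},
    {"tx": 36, "ty": -42.5, "tz": 4},
    {"tx": 36, "ty": -42.5, "tz": 4},
    {"tx": 36, "ty": -42.5, "tz": 4},
    {"tx": 36, "ty": -42.5, "tz": 4},
    {"tx": 36, "ty": -42.5, "tz": 4},
  ],
)

```text
schema error: expected keys hand, tx, ty, tz, wx, wy, wz
```

Emit:
arm_command(
  deltas=[
    {"wz": -0.18},
    {"wz": -0.18},
    {"wz": -0.18},
    {"wz": -0.18},
    {"wz": -0.18},
    {"wz": -0.18},
    {},
  ],
)

```text
schema error: expected keys hand, tx, ty, tz, wx, wy, wz
```

```bash
python3 - <<'E'
from h import *
f=grab('wrist');cv2.imwrite('pics/w1.png',cv2.cvtColor(f['image'],cv2.COLOR_RGB2BGR))
s=r.sense();print(s['clock'],s['eef_pos'],s['tcp_rot'],s['qpos'],s['contact_force'],f['mtx'].tolist(),np.round(f['world_to_cam'],3).tolist())
print(proj(f,[492,112,35],True))
E
```

```text
0.15 [ 173.1296294  -600.18997134  230.74204467] [-3.14057169e+00 -2.09518776e-05  2.80838149e-01] [-1.29237327e+00  3.53500890e-01  1.63392755e+00  2.02062491e-05
  1.15518522e+00 -2.42326713e-03] [-0.09949128  0.28116656  0.07545832] [[371.64829954431775, 0.0, 319.4273666584141], [0.0, 371.64829954431775, 239.4797850927489], [0.0, 0.0, 1.0]] [[0.276, -0.961, -0.002, -622.911], [0.928, 0.267, -0.259, 33.777], [0.249, 0.07, 0.966, -378.669], [0.0, 0.0, 0.0, 1.0]]
(np.float64(-47.95691130699163), np.float64(-76.44957863114121))
```

View pics/w1.png

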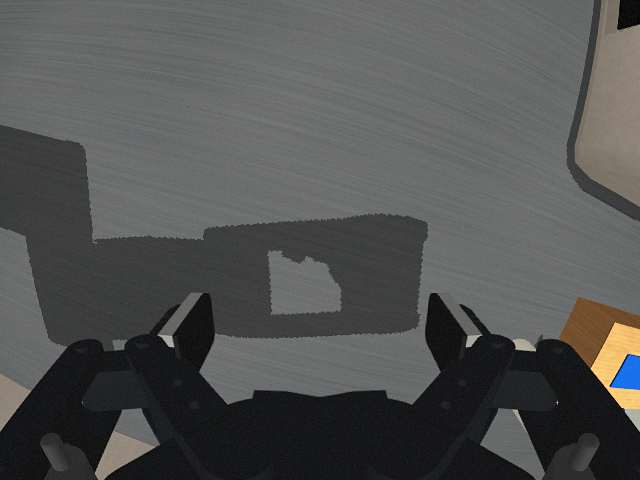

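The moves were refused because each row needs all its keys, so the view is still from the start pose: bare bench, with the two fingers at (190,320) and (450,320). I resend in full.

Emit:
arm_command(
  deltas=[
    {"hand": 85, "tx": 36, "ty": -42.5, "tz": 4, "wx": 0, "wy": 0, "wz": 0},
    {"hand": 85, "tx": 36, "ty": -42.5, "tz": 4, "wx": 0, "wy": 0, "wz": 0},
    {"hand": 85, "tx": 36, "ty": -42.5, "tz": 4, "wx": 0, "wy": 0, "wz": 0},
    {"hand": 85, "tx": 36, "ty": -42.5, "tz": 4, "wx": 0, "wy": 0, "wz": 0},
    {"hand": 85, "tx": 36, "ty": -42.5, "tz": 4, "wx": 0, "wy": 0, "wz": 0},
    {"hand": 85, "tx": 36, "ty": -42.5, "tz": 4, "wx": 0, "wy": 0, "wz": 0},
    {"hand": 85, "tx": 36, "ty": -42.5, "tz": 4, "wx": 0, "wy": 0, "wz": 0},
    {"hand": 85, "tx": 36, "ty": -42.5, "tz": 4, "wx": 0, "wy": 0, "wz": 0},
  ],
)

```text
clock: 1.15
eef_pos: [356.1, -192.4, 199.3]
tcp_rot: [3.141, -0.0, 0.28]
contact_force: [0.6, -0.6, 1.3]
opening: 0.995
grasp_force: 0.0
```

Emit:
arm_command(
  deltas=[
    {"hand": 85, "tx": 36, "ty": -42.5, "tz": 4, "wx": 0, "wy": 0, "wz": 0},
    {"hand": 85, "tx": 36, "ty": -42.5, "tz": 4, "wx": 0, "wy": 0, "wz": 0},
    {"hand": 85, "tx": 36, "ty": -42.5, "tz": 4, "wx": 0, "wy": 0, "wz": 0},
    {"hand": 85, "tx": 36, "ty": -42.5, "tz": 4, "wx": 0, "wy": 0, "wz": 0},
    {"hand": 85, "tx": 36, "ty": -42.5, "tz": 4, "wx": 0, "wy": 0, "wz": 0},
    {"hand": 85, "tx": 36, "ty": -42.5, "tz": 4, "wx": 0, "wy": 0, "wz": 0},
  ],
)

```text
clock: 1.9
eef_pos: [493.0, 112.8, 175.1]
tcp_rot: [3.141, -0.0, 0.281]
contact_force: [1.1, -0.5, 0.8]
opening: 0.992
grasp_force: 0.0
```

Emit:
arm_command(
  deltas=[
    {"hand": 85, "tx": 0, "ty": 0, "tz": 0, "wx": 0, "wy": 0, "wz": -0.18},
    {"hand": 85, "tx": 0, "ty": 0, "tz": 0, "wx": 0, "wy": 0, "wz": -0.18},
    {"hand": 85, "tx": 0, "ty": 0, "tz": 0, "wx": 0, "wy": 0, "wz": -0.18},
    {"hand": 85, "tx": 0, "ty": 0, "tz": 0, "wx": 0, "wy": 0, "wz": -0.18},
    {"hand": 85, "tx": 0, "ty": 0, "tz": 0, "wx": 0, "wy": 0, "wz": -0.18},
    {"hand": 85, "tx": 0, "ty": 0, "tz": 0, "wx": 0, "wy": 0, "wz": -0.18},
    {"hand": 85, "tx": 0, "ty": 0, "tz": 0, "wx": 0, "wy": 0, "wz": 0},
  ],
)

```text
clock: 2.78
eef_pos: [492.5, 110.8, 175.2]
tcp_rot: [-3.141, 0.0, 1.36]
contact_force: [0.4, 0.5, -0.2]
opening: 0.996
grasp_force: 0.0
```

```bash
python3 - <<'E'
from h import *
f=grab('wrist');cv2.imwrite('pics/w2.png',cv2.cvtColor(f['image'],cv2.COLOR_RGB2BGR))
s=r.sense();print(s['clock'],s['eef_pos'],s['tcp_rot'],s['qpos'],s['contact_force'],np.round(f['world_to_cam'],3).tolist())
print(proj(f,[492,112,35],True))
E
```

```text
2.825 [492.44908443 110.82783017 175.1746188 ] [-3.14136255e+00  7.70362044e-05  1.35678048e+00] [2.18376560e-01 2.33071260e-01 1.94167924e+00 3.21638977e-05
 9.67083362e-01 4.32374153e-01] [ 0.83989    -0.53999263 -0.11841729] [[0.978, -0.21, -0.0, -456.925], [0.203, 0.944, -0.259, -186.425], [0.054, 0.253, 0.966, -379.1], [0.0, 0.0, 0.0, 1.0]]
(np.float64(320.04365501400457), np.float64(226.27199393724325))
```

View pics/w2.png

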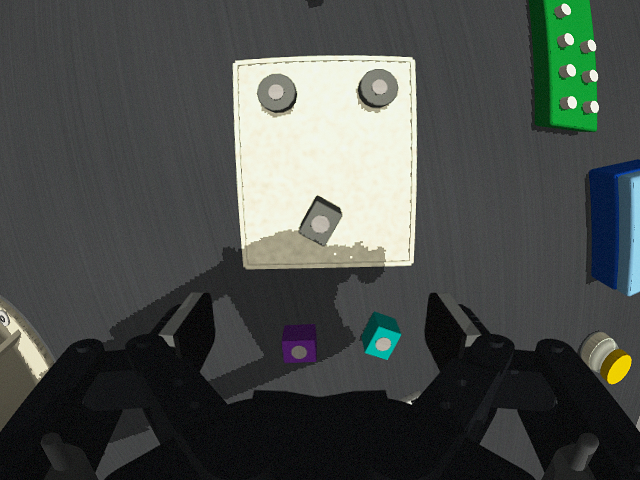

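The wrist view shows the block top at (320,222) on the tray, where the estimate puts it (320,226); turquoise is at (382,337), purple at (299,343). Now I measure its angle.

```bash
python3 - <<'E'
from h import *
f=load('wrist');im=f['image'];g=cv2.cvtColor(im,cv2.COLOR_RGB2GRAY)
print(g[190:256:3,292:350:3]);
for lo,hi in((70,115),(75,130)):
    m=cv2.inRange(g,lo,hi);m[:190]=0;m[256:]=0;m[:,:292]=0;m[:,350:]=0
    d=im[...,0].astype(int)-im[...,2];m[d>8]=0
    m=cv2.morphologyEx(m,cv2.MORPH_OPEN,np.ones((3,3)))
    c=max(cv2.findContours(m,0,2)[0],key=cv2.contourArea);c=cv2.convexHull(c)
    W=np.array([onz(f,*p[0],35,True)[:2] for p in c],np.float32)
    print(lo,cv2.minAreaRect(c),cv2.minAreaRect(W))
    b=cv2.boxPoints(cv2.minAreaRect(W));e=b[1]-b[0],b[2]-b[1]
    for x in e:print(np.linalg.norm(x),np.arctan2(x[1],x[0]))
m=cv2.inRange(g,135,255);d=im[...,0].astype(int)-im[...,2]
m2=np.zeros_like(m);m2[212:236,308:333]=m[212:236,308:333];m2[d>12]=0
M=cv2.moments(m2,True);u,v=M['m10']/M['m00'],M['m01']/M['m00'];print('disc',M['m00'],u,v,onz(f,u,v,35,True))
E
```

```text
[[244 243 243 241 239 238 238 243 242 241 240 241 239 237 240 241 238 241
  242 239]
 [240 244 241 240 243 239 237 244 242 242 240 240 241 240 244 243 243 239
  240 241]
 [240 243 241 243 244 242 243 245  66 100 247 244 242 239 243 242 242 240
  241 243]
 [241 241 242 244 244 241 240 210  43  43  44 151 244 240 241 241 242 242
  243 243]
 [241 241 239 243 242 241 244  39 121  98  43  46  49 186 246 244 242 242
  241 243]
 [240 242 240 241 240 241 203  68 128 126 128  84  41  46  35 233 245 242
  238 240]
 [241 241 243 243 240 249  25 124 121 126 127 126 124  66  44  42 197 242
  240 240]
 [243 241 242 240 239  87  88 125 129 125 129 125 127 128 117  50  37 240
  243 241]
 [241 239 238 242 243  28 124 129 125 127 124 123 125 123 124 124 111 247
  241 240]
 [241 239 241 243  70 104 127 114 177 184 190 174 127 121 124 124  98 244
  239 238]
 [242 242 242 233  40 128 122 184 184 182 180 182 149 124 124 120 231 240
  241 240]
 [244 242 245  49 121 125 117 190 187 183 182 181 178 121 121 103 245 243
  244 239]
 [240 242 252  61 122 121  76 186 187 189 189 183 180 126 122 243 242 240
  244 
[... 187 characters left out ...]
1 148  73 121 124 118 121 121 121 120 122 186 243 241 244 242
  242 240]
 [160 158 161 158 157 119 108 123 124 120 120 126 109 243 240 240 242 237
  241 240]
 [160 162 160 164 152 153 152 119  63 125 121 120 228 242 240 240 239 242
  239 239]
 [157 159 157 155 159 163 161 158 159 102 126 104 247 243 204 200 243 247
  243 243]
 [161 156 161 154 158 165 163 156 150 160 166 155 156 154 160 159 161 164
  158 150]
 [160 152 153 153 156 156 157 157 160 159 160 152 162 162 160 157 158 151
  156 155]
 [153 152 144 149 160 156 152 150 159 163 155 157 162 159 253 163 156 157
  157 154]]Traceback (most recent call last):
  File "<stdin>", line 8, in <module>
ValueError: max() iterable argument is empty
```

```bash
python3 - <<'E'
from h import *
f=load('wrist');im=f['image'];g=cv2.cvtColor(im,cv2.COLOR_RGB2GRAY)
m=cv2.inRange(g,88,142);m[:190]=0;m[256:]=0;m[:,:292]=0;m[:,350:]=0
m=cv2.morphologyEx(m,cv2.MORPH_OPEN,np.ones((3,3)))
c=max(cv2.findContours(m,0,2)[0],key=cv2.contourArea);c=cv2.convexHull(c)
W=np.array([onz(f,*p[0],35,True)[:2] for p in c],np.float32)
R=cv2.minAreaRect(W);print(R);b=cv2.boxPoints(R)
for x in(b[1]-b[0],b[2]-b[1]):print(np.linalg.norm(x),np.arctan2(x[1],x[0]))
m2=cv2.inRange(g[206:238,306:335],155,215);n,l,st,ce=cv2.connectedComponentsWithStats(m2);i=1+np.argmax(st[1:,4]);u,v=ce[i]+[306,206]
print('disc',st[i],u,v,onz(f,u,v,35,True))
E
```

```text
((492.2263488769531, 113.9359130859375), (29.985145568847656, 23.38885498046875), 48.01548767089844)
23.388866 -0.7327671
29.985165 0.83802766
disc [  5  10  19  17 243] 319.97119341563786 223.76543209876544 [492.36629123 113.97358004  35.        ]
```

Emit:
arm_command(
  deltas=[
    {"hand": 55, "tx": 3, "ty": -1, "tz": 0, "wx": 0, "wy": 0, "wz": 0},
    {"hand": 55, "tx": 0, "ty": 0, "tz": 30, "wx": 0, "wy": 0, "wz": 0.173},
    {"hand": 55, "tx": 0, "ty": 0, "tz": 30, "wx": 0, "wy": 0, "wz": 0.173},
    {"hand": 55, "tx": 0, "ty": 0, "tz": 30, "wx": 0, "wy": 0, "wz": 0.173},
    {"hand": 55, "tx": 0, "ty": 0, "tz": 30, "wx": 0, "wy": 0, "wz": 0},
    {"hand": 55, "tx": 0, "ty": 0, "tz": 25, "wx": 0, "wy": 0, "wz": 0},
    {"hand": 55, "tx": 0, "ty": 0, "tz": 15, "wx": 0, "wy": 0, "wz": 0},
    {"hand": 55, "tx": 0, "ty": 0, "tz": 9, "wx": 0, "wy": 0, "wz": 0},
  ],
)

```text
clock: 3.82
eef_pos: [492.2, 114.1, 5.7]
tcp_rot: [-3.141, 0.0, 0.841]
contact_force: [-0.4, -0.1, 0.0]
opening: 0.644
grasp_force: 0.0
```

Emit:
arm_command(
  deltas=[
    {"hand": 15, "tx": 0, "ty": 0, "tz": 0, "wx": 0, "wy": 0, "wz": 0},
    {"hand": 15, "tx": 0, "ty": 0, "tz": 0, "wx": 0, "wy": 0, "wz": 0},
    {"hand": 15, "tx": 0, "ty": 0, "tz": 0, "wx": 0, "wy": 0, "wz": 0},
    {"hand": 15, "tx": 0, "ty": 0, "tz": 0, "wx": 0, "wy": 0, "wz": 0},
    {"hand": 15, "tx": 0, "ty": 0, "tz": 0, "wx": 0, "wy": 0, "wz": 0},
    {"hand": 15, "tx": 0, "ty": 0, "tz": 0, "wx": 0, "wy": 0, "wz": 0},
  ],
  squeeze=30,
)

```text
clock: 4.58
eef_pos: [492.7, 114.1, 6.9]
tcp_rot: [3.141, -0.001, 0.842]
contact_force: [-0.3, 0.2, 7.2]
opening: 0.275
grasp_force: 30.3
```

Emit:
arm_command(
  deltas=[
    {"hand": 15, "tx": 0, "ty": 0, "tz": -15, "wx": 0, "wy": 0, "wz": 0},
    {"hand": 15, "tx": 0, "ty": 0, "tz": -40, "wx": 0, "wy": 0, "wz": 0},
    {"hand": 15, "tx": 0, "ty": 0, "tz": -50, "wx": 0, "wy": 0, "wz": 0},
    {"hand": 15, "tx": 0, "ty": 0, "tz": -40, "wx": 0, "wy": 0, "wz": 0},
    {"hand": 15, "tx": -15, "ty": 18, "tz": -10, "wx": 0, "wy": 0, "wz": 0},
    {"hand": 15, "tx": -31, "ty": 36, "tz": 0, "wx": 0, "wy": 0, "wz": 0},
    {"hand": 15, "tx": -31, "ty": 36, "tz": 0, "wx": 0, "wy": 0, "wz": 0},
    {"hand": 15, "tx": -31, "ty": 36, "tz": 0, "wx": 0, "wy": 0, "wz": 0},
  ],
)

```text
clock: 5.58
eef_pos: [514.2, -51.9, 162.4]
tcp_rot: [3.141, -0.001, 0.842]
contact_force: [0.7, -0.3, -0.0]
opening: 0.275
grasp_force: 29.6
```

Emit:
arm_command(
  deltas=[
    {"hand": 15, "tx": -31, "ty": 36, "tz": 0, "wx": 0, "wy": 0, "wz": 0},
    {"hand": 15, "tx": -31, "ty": 36, "tz": 0, "wx": 0, "wy": 0, "wz": 0},
    {"hand": 15, "tx": -18, "ty": 21, "tz": 0, "wx": 0, "wy": 0, "wz": -0.17},
    {"hand": 15, "tx": 0, "ty": 0, "tz": 0, "wx": 0, "wy": 0, "wz": -0.17},
    {"hand": 15, "tx": 0, "ty": 0, "tz": 0, "wx": 0, "wy": 0, "wz": -0.17},
    {"hand": 15, "tx": 0, "ty": 0, "tz": 0, "wx": 0, "wy": 0, "wz": -0.17},
    {"hand": 15, "tx": 0, "ty": 0, "tz": 0, "wx": 0, "wy": 0, "wz": -0.17},
    {"hand": 15, "tx": 0, "ty": 0, "tz": 0, "wx": 0, "wy": 0, "wz": -0.17},
  ],
)

```text
clock: 6.58
eef_pos: [530.1, -172.1, 162.2]
tcp_rot: [3.141, 0.0, 1.867]
contact_force: [0.4, -0.2, 0.2]
opening: 0.275
grasp_force: 29.6
```

Emit:
arm_command(
  deltas=[
    {"hand": 15, "tx": 0, "ty": 0, "tz": 0, "wx": 0, "wy": 0, "wz": 0},
    {"hand": 15, "tx": 0, "ty": 0, "tz": 0, "wx": 0, "wy": 0, "wz": 0},
  ],
)

```text
clock: 6.82
eef_pos: [530.3, -172.1, 161.7]
tcp_rot: [3.141, 0.0, 1.858]
contact_force: [-0.6, 0.4, -0.4]
opening: 0.276
grasp_force: 29.6
```

```bash
python3 - <<'E'
from h import *
f=grab('wrist');cv2.imwrite('pics/w3.png',cv2.cvtColor(f['image'],cv2.COLOR_RGB2BGR))
s=r.sense();print(s['clock'],s['eef_pos'],s['tcp_rot'],s['qpos'],s['contact_force'],s['wrist_torque'])
for p in [[529.8,-172.2,12],[535.3,-190.4,33],[553.7,-251.7,80]]:print(proj(f,p,True))
E
```

```text
6.875 [ 530.27723875 -172.10915201  161.61436726] [3.14140174e+00 1.26174149e-04 1.85871480e+00] [-3.16531351e-01  3.27401567e-01  1.84399214e+00  5.67197492e-06
  9.69970161e-01 -6.04453042e-01] [ 0.69230223 -0.09768424 -0.24956864] [ 0.00646508  0.01211159 -0.02419258]
(np.float64(319.4753488034876), np.float64(225.33058500669435))
(np.float64(319.67466253392774), np.float64(255.64371527588372))
(np.float64(320.20993578119925), np.float64(360.56647927769285))
```

View pics/w3.png

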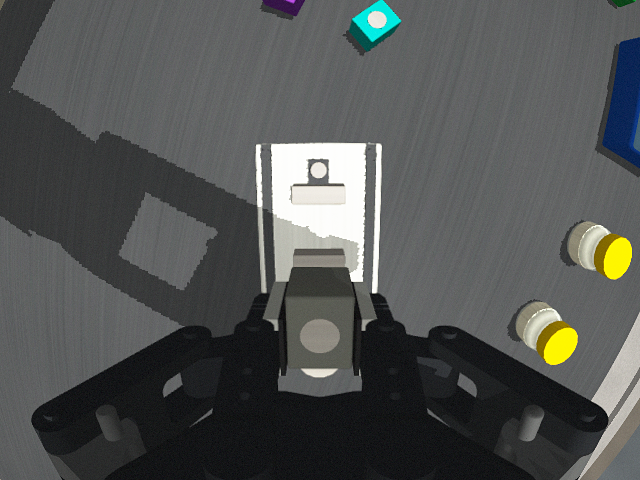

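The wrist view shows the held block (318,320) upright and square over the clamp; the plate spans columns 257 to 381, the stop is at rows 184 to 204, and the jaw's top edge is at row 250. I check these against the clamp frame.

```bash
python3 - <<'E'
from h import *
f=load('wrist');g=cv2.cvtColor(f['image'],cv2.COLOR_RGB2GRAY)
print('col318',list(enumerate(g[136:275,305].tolist(),136)))
print('row200 L',g[200,250:300].tolist());print('row200 R',g[200,340:390].tolist());print('row193',g[193,285:350].tolist());print('row256',g[256,285:352].tolist())
c=ray(f,320,240,True)[0];print(c)
a=0.292;Y=np.array([-np.sin(a),np.cos(a)]);X=np.array([np.cos(a),np.sin(a)]);O=np.array([535.3,-190.4])
for n,u,v,z in[('far edge',319,144,12),('jaw top front',319,249.5,33),('stop',319,184.5,33),('stop',319,204.5,33),('L',257,200,12),('R',381,200,12),('L2',260,270,12),('R2',378,270,12)]:
    p=onz(f,u,v,z,True)[:2];print(n,p,'clamp',(p-O)@X,(p-O)@Y)
E
```

```text
col318 [(136, 99), (137, 99), (138, 100), (139, 99), (140, 98), (141, 95), (142, 110), (143, 194), (144, 255), (145, 255), (146, 254), (147, 254), (148, 254), (149, 254), (150, 254), (151, 254), (152, 254), (153, 254), (154, 254), (155, 254), (156, 254), (157, 254), (158, 255), (159, 255), (160, 255), (161, 255), (162, 254), (163, 254), (164, 254), (165, 255), (166, 255), (167, 255), (168, 255), (169, 255), (170, 254), (171, 254), (172, 254), (173, 254), (174, 255), (175, 255), (176, 255), (177, 254), (178, 254), (179, 254), (180, 254), (181, 255), (182, 255), (183, 200), (184, 103), (185, 81), (186, 196), (187, 236), (188, 236), (189, 236), (190, 235), (191, 237), (192, 236), (193, 235), (194, 233), (195, 233), (196, 234), (197, 233), (198, 235), (199, 234), (200, 233), (201, 232), (202, 231), (203, 223), (204, 229), (205, 250), (206, 254), (207, 253), (208, 253), (209, 253), (210, 253), (211, 253), (212, 253), (213, 253), (214, 253), (215, 253), (216, 253), (217, 253), (218, 252), (219, 252), (220, 253), (221, 253), (222, 253), (223, 253), (224, 253), (225, 255), (226, 255), (227, 
[... 1711 characters left out ...]
6, 187, 188, 186, 185]
[ 510.72660732 -108.41185583  304.56382132]
far edge [ 511.03970836 -109.82005201] clamp -0.03695510964112972 84.1527682450158
jaw top front [ 533.4185709  -185.83544355] clamp -0.4877979372191246 4.912942517651641
stop [ 519.41222534 -138.23680848] clamp -0.19912513015754366 54.52871062484478
stop [ 523.62225606 -152.5415748 ] clamp -0.28519124878062135 39.61753056380353
L [ 475.76779981 -166.22999579] clamp -50.054431282397545 40.28431298285784
R [ 571.244331   -138.13052698] clamp 49.46952540070903 39.70968140781494
L2 [ 492.59357667 -223.22420046] clamp -50.34770430328583 -19.1409352175365
R2 [ 587.96593943 -195.15665119] clamp 49.067304774801606 -19.71614841184111
```

Clamp frame confirmed within about 0.5 mm: the jaw face is at y=0 and the stop face at about 39.6 mm. That makes roughly 1.9 rad of screw travel before the resistance rises. I lower the block into the pocket.

Emit:
arm_command(
  deltas=[
    {"hand": 15, "tx": 0, "ty": -0.7, "tz": 30, "wx": 0, "wy": 0, "wz": 0},
    {"hand": 15, "tx": 0, "ty": 0, "tz": 40, "wx": 0, "wy": 0, "wz": 0},
    {"hand": 15, "tx": 0, "ty": 0, "tz": 35, "wx": 0, "wy": 0, "wz": 0},
    {"hand": 15, "tx": 0, "ty": 0, "tz": 20, "wx": 0, "wy": 0, "wz": 0},
    {"hand": 15, "tx": 0, "ty": 0, "tz": 10, "wx": 0, "wy": 0, "wz": 0},
    {"hand": 15, "tx": 0, "ty": 0, "tz": 6, "wx": 0, "wy": 0, "wz": 0},
    {"hand": 15, "tx": 0, "ty": 0, "tz": 2, "wx": 0, "wy": 0, "wz": 0},
    {"hand": 15, "tx": 0, "ty": 0, "tz": 0, "wx": 0, "wy": 0, "wz": 0},
  ],
)

```text
clock: 7.88
eef_pos: [530.1, -172.4, 18.8]
tcp_rot: [3.141, 0.0, 1.862]
contact_force: [0.1, 0.9, -0.6]
opening: 0.276
grasp_force: 29.6
```

Emit:
arm_command(
  deltas=[
    {"hand": 15, "tx": 0, "ty": 0, "tz": 1, "wx": 0, "wy": 0, "wz": 0},
    {"hand": 15, "tx": 0, "ty": 0, "tz": 0, "wx": 0, "wy": 0, "wz": 0},
  ],
)

```text
clock: 8.12
eef_pos: [529.8, -172.4, 17.6]
tcp_rot: [3.141, 0.0, 1.862]
contact_force: [0.5, -0.6, -1.2]
opening: 0.279
grasp_force: 29.6
```

Emit:
arm_command(
  deltas=[
    {"hand": 15, "tx": 0, "ty": 0, "tz": 1, "wx": 0, "wy": 0, "wz": 0},
    {"hand": 15, "tx": 0, "ty": 0, "tz": 0, "wx": 0, "wy": 0, "wz": 0},
  ],
)

```text
clock: 8.38
eef_pos: [529.6, -172.3, 16.2]
tcp_rot: [-3.142, -0.0, 1.862]
contact_force: [0.6, -0.2, -0.3]
opening: 0.277
grasp_force: 29.6
```

Emit:
arm_command(
  deltas=[
    {"hand": 15, "tx": 0, "ty": 0, "tz": 0.7, "wx": 0, "wy": 0, "wz": 0},
    {"hand": 15, "tx": 0, "ty": 0, "tz": 0, "wx": 0, "wy": 0, "wz": 0},
  ],
)

```text
clock: 8.62
eef_pos: [529.7, -172.3, 15.9]
tcp_rot: [3.142, 0.0, 1.862]
contact_force: [-2.0, 0.5, 4.4]
opening: 0.278
grasp_force: 30.3
```

Contact with the floor (4.4 N). I release and lift.

Emit:
arm_command(
  deltas=[
    {"hand": 50, "tx": 0, "ty": 0, "tz": 0, "wx": 0, "wy": 0, "wz": 0},
    {"hand": 50, "tx": 0, "ty": 0, "tz": 0, "wx": 0, "wy": 0, "wz": 0},
    {"hand": 50, "tx": 0, "ty": 0, "tz": 0, "wx": 0, "wy": 0, "wz": 0},
    {"hand": 50, "tx": 0, "ty": 0, "tz": -10, "wx": 0, "wy": 0, "wz": 0},
    {"hand": 50, "tx": 0, "ty": 0, "tz": -40, "wx": 0, "wy": 0, "wz": 0},
    {"hand": 50, "tx": 0, "ty": 0, "tz": -50, "wx": 0, "wy": 0, "wz": 0},
    {"hand": 50, "tx": 0, "ty": 0, "tz": -45, "wx": 0, "wy": 0, "wz": 0},
    {"hand": 50, "tx": 0, "ty": 0, "tz": 0, "wx": 0, "wy": 0, "wz": 0},
  ],
)

```text
clock: 9.62
eef_pos: [532.1, -173.1, 165.0]
tcp_rot: [3.135, 0.004, 1.862]
contact_force: [0.1, -0.8, -0.6]
opening: 0.585
grasp_force: 0.0
```

```bash
python3 - <<'E'
from h import *
f=grab('wrist');s=r.sense();print(s['clock'],s['eef_pos'],s['tcp_rot'],s['qpos'])
im=f['image'];cv2.imwrite('pics/w4.png',cv2.cvtColor(cv2.resize(im[130:430,170:470],None,fx=2,fy=2),cv2.COLOR_RGB2BGR))
a=0.292;Y=np.array([-np.sin(a),np.cos(a),0]);X=np.array([np.cos(a),np.sin(a),0]);O=np.array([535.0,-190.5,0])
for x,y in((-12,4),(12,4),(12,34),(-12,34)):print(np.round(proj(f,O+X*x+Y*y+[0,0,44],True),1))
print(proj(f,O-64*Y+[0,0,80],True))
E
```

```text
9.675 [ 530.73242727 -172.65238184  162.76258111] [3.13827862e+00 2.29198502e-03 1.86182526e+00] [-3.17207443e-01  3.24960809e-01  1.84456340e+00  1.55162947e-05
  9.68039072e-01 -6.08248946e-01]
[300.1 251.1]
[332.4 251. ]
[332.7 211.2]
[299.5 211.4]
(np.float64(316.6635307258958), np.float64(355.7815409061812))
```

View pics/w4.png

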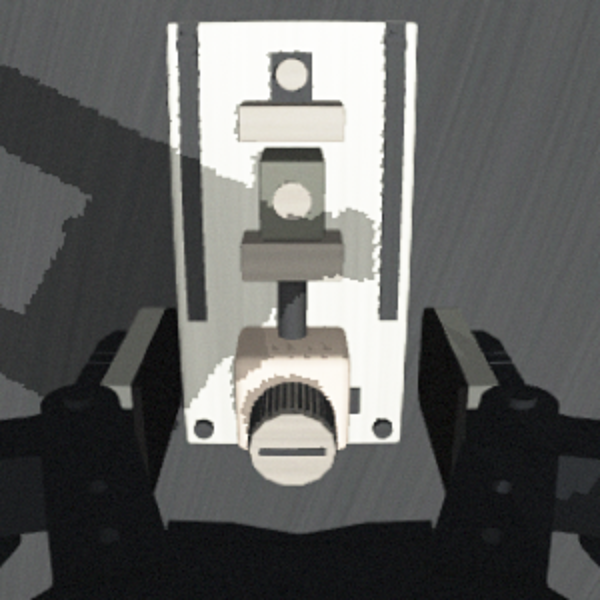

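The block stands square in the pocket (crop: top face columns 258 to 325, rows 160 to 240), between jaw and stop, hand off. The screw top is at crop (292,450), i.e. pixel (316,355), as predicted. Now I go to the thumbscrew.

Emit:
arm_command(
  deltas=[
    {"hand": 60, "tx": -30, "ty": 0, "tz": 0, "wx": 0, "wy": 0, "wz": 0},
    {"hand": 60, "tx": -40, "ty": 0, "tz": 0, "wx": 0, "wy": 0, "wz": 0},
    {"hand": 60, "tx": -13, "ty": 0, "tz": 20, "wx": 0, "wy": 0, "wz": 0},
    {"hand": 60, "tx": 0, "ty": 0, "tz": 30, "wx": 0, "wy": 0, "wz": 0},
    {"hand": 60, "tx": 0, "ty": 0, "tz": 0, "wx": 0, "wy": 0, "wz": 0},
    {"hand": 60, "tx": 0, "ty": 0, "tz": 0, "wx": 0, "wy": 0, "wz": 0},
  ],
)

```text
clock: 10.42
eef_pos: [553.1, -251.3, 110.3]
tcp_rot: [-3.141, -0.001, 1.862]
contact_force: [0.1, 0.3, -0.3]
opening: 0.706
grasp_force: 0.0
```

```bash
python3 - <<'E'
from h import *
f=grab('wrist');s=r.sense();p,y=s['eef_pos'],s['tcp_rot'][2];print(s['clock'],p,s['tcp_rot'],s['qpos'])
c=ray(f,320,240,True)[0];print('cam',c)
S=np.array([553.4,-251.8,80]);print(proj(f,S,True))
# screw top: bright disc near prediction
u,v=map(int,proj(f,S,True));im=f['image'];g=cv2.cvtColor(im,cv2.COLOR_RGB2GRAY)
x0,y0=max(u-75,0),max(v-75,0);cv2.imwrite('pics/w5.png',cv2.cvtColor(cv2.resize(im[y0:v+75,x0:u+75],None,fx=3,fy=3),cv2.COLOR_RGB2BGR));print(x0,y0)
d=S[:2]-p[:2];print('tx,ty to S',d@[np.cos(y),np.sin(y)],d@[np.sin(y),-np.cos(y)])
E
```

```text
10.475 [ 553.6449282  -251.48111215  110.98198645] [3.14140256e+00 2.50618508e-05 1.86214578e+00] [-4.28891304e-01  4.61689879e-01  1.76814902e+00  1.34779543e-04
  9.11594344e-01 -7.20323305e-01]
cam [ 533.53783073 -187.73592951  253.18577408]
(np.float64(320.9139772378068), np.float64(279.89455902725825))
245 204
tx,ty to S -0.23509457746662554 -0.3262051825162752
```

View pics/w5.png

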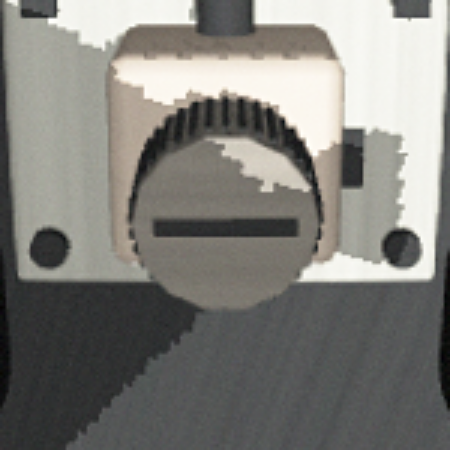

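The screw's top disc is centred at crop (226,227), i.e. pixel (320.3,279.7), against the predicted (320.9,279.9); I descend to it and grip.

Emit:
arm_command(
  deltas=[
    {"hand": 60, "tx": 0, "ty": 0, "tz": 25, "wx": 0, "wy": 0, "wz": 0},
    {"hand": 60, "tx": 0, "ty": 0, "tz": 20, "wx": 0, "wy": 0, "wz": 0},
    {"hand": 60, "tx": 0, "ty": 0, "tz": 12, "wx": 0, "wy": 0, "wz": 0},
    {"hand": 60, "tx": 0, "ty": 0, "tz": 0, "wx": 0, "wy": 0, "wz": 0},
    {"hand": 22, "tx": 0, "ty": 0, "tz": 0, "wx": 0, "wy": 0, "wz": 0},
    {"hand": 22, "tx": 0, "ty": 0, "tz": 0, "wx": 0, "wy": 0, "wz": 0},
    {"hand": 22, "tx": 0, "ty": 0, "tz": 0, "wx": 0, "wy": 0, "wz": 0},
    {"hand": 22, "tx": 0, "ty": 0, "tz": 0, "wx": 0, "wy": 0, "wz": 0},
  ],
  squeeze=60,
)

```text
clock: 11.48
eef_pos: [553.6, -252.2, 54.6]
tcp_rot: [3.141, 0.001, 1.862]
contact_force: [-2.9, -1.0, 6.3]
opening: 0.352
grasp_force: 59.2
```

```bash
cat > st.py <<'E'
from h import *
s=r.sense();print(s['clock'],s['eef_pos'],s['tcp_rot'],'j6',s['qpos'][5],'F',s['contact_force'],'T',s['wrist_torque'],'j6eff',s['joint_efforts'][5],'open',s['opening']*85.4,s['grasp_force'])
E
python3 st.py
```

```text
11.475 [ 553.63452076 -252.1750742    54.63328687] [3.14119493e+00 7.56358723e-04 1.86189443e+00] j6 -0.7205085509646859 F [-2.87895744 -1.01373617  6.29932117] T [-0.09339523  0.47565554 -0.02710837] j6eff 0.0346463592723012 open 30.096845497435375 59.15068209171295
```

Emit:
arm_command(
  deltas=[
    {"hand": 22, "tx": 0, "ty": 0, "tz": 0, "wx": 0, "wy": 0, "wz": 0.1},
    {"hand": 22, "tx": 0, "ty": 0, "tz": 0, "wx": 0, "wy": 0, "wz": 0.1},
    {"hand": 22, "tx": 0, "ty": 0, "tz": 0, "wx": 0, "wy": 0, "wz": 0.1},
    {"hand": 22, "tx": 0, "ty": 0, "tz": 0, "wx": 0, "wy": 0, "wz": 0.1},
    {"hand": 22, "tx": 0, "ty": 0, "tz": 0, "wx": 0, "wy": 0, "wz": 0.1},
    {"hand": 22, "tx": 0, "ty": 0, "tz": 0, "wx": 0, "wy": 0, "wz": 0.1},
  ],
)

```text
clock: 12.22
eef_pos: [553.9, -252.2, 54.6]
tcp_rot: [3.14, 0.0, 1.259]
contact_force: [-0.8, 0.0, 6.0]
opening: 0.357
grasp_force: 59.0
```

```bash
python3 st.py
```

```text
12.225 [ 553.88006999 -252.19353642   54.62963534] [3.14036039e+00 3.98493716e-04 1.25879625e+00] j6 -0.11735289868441774 F [-0.77706371  0.03402356  5.9784165 ] T [-0.03576174  0.32119995  0.20353879] j6eff -1.164417341351509 open 30.453810956002624 58.96609604358673
```

Emit:
arm_command(
  deltas=[
    {"hand": 22, "tx": 0, "ty": 0, "tz": 0, "wx": 0, "wy": 0, "wz": 0.1},
    {"hand": 22, "tx": 0, "ty": 0, "tz": 0, "wx": 0, "wy": 0, "wz": 0.1},
    {"hand": 22, "tx": 0, "ty": 0, "tz": 0, "wx": 0, "wy": 0, "wz": 0.1},
    {"hand": 22, "tx": 0, "ty": 0, "tz": 0, "wx": 0, "wy": 0, "wz": 0.1},
    {"hand": 22, "tx": 0, "ty": 0, "tz": 0, "wx": 0, "wy": 0, "wz": 0.05},
    {"hand": 22, "tx": 0, "ty": 0, "tz": 0, "wx": 0, "wy": 0, "wz": 0.04},
    {"hand": 22, "tx": 0, "ty": 0, "tz": 0, "wx": 0, "wy": 0, "wz": 0.04},
  ],
)

```text
clock: 13.1
eef_pos: [554.1, -252.3, 54.6]
tcp_rot: [3.14, -0.0, 0.731]
contact_force: [-1.8, -1.1, 4.8]
opening: 0.354
grasp_force: 58.9
```

```bash
python3 st.py
```

```text
13.1 [ 554.07052033 -252.33589284   54.63730959] [ 3.13989724e+00 -3.78640147e-04  7.30839307e-01] j6 0.41064112684805254 F [-1.80628946 -1.14960899  4.81916061] T [-0.12408955  0.24296253  0.15584565] j6eff -0.3717021457850933 open 30.26797287517433 58.92671048641205
```

Emit:
arm_command(
  deltas=[
    {"hand": 22, "tx": 0, "ty": 0, "tz": 0, "wx": 0, "wy": 0, "wz": 0.04},
    {"hand": 22, "tx": 0, "ty": 0, "tz": 0, "wx": 0, "wy": 0, "wz": 0.04},
  ],
)

```text
clock: 13.35
eef_pos: [554.1, -252.3, 54.6]
tcp_rot: [3.14, -0.001, 0.651]
contact_force: [-0.3, -0.6, 5.3]
opening: 0.357
grasp_force: 58.9
```

```bash
python3 st.py
```

```text
13.35 [ 554.08544171 -252.3365903    54.64630791] [ 3.13992956e+00 -5.33838163e-04  6.50818160e-01] j6 0.4906459096684917 F [-0.28473678 -0.5823444   5.31764263] T [-0.0953391   0.23189536  0.22148531] j6eff -0.3741445206105709 open 30.454802172238107 58.92227590084076
```

Emit:
arm_command(
  deltas=[
    {"hand": 22, "tx": 0, "ty": 0, "tz": 0, "wx": 0, "wy": 0, "wz": 0.04},
    {"hand": 22, "tx": 0, "ty": 0, "tz": 0, "wx": 0, "wy": 0, "wz": 0.04},
  ],
)

```text
clock: 13.6
eef_pos: [554.1, -252.4, 54.6]
tcp_rot: [3.14, -0.001, 0.571]
contact_force: [-0.5, -1.3, 4.4]
opening: 0.356
grasp_force: 58.9
```

```bash
python3 st.py
```

```text
13.6 [ 554.11540786 -252.38765829   54.64198439] [ 3.13987665e+00 -6.99134301e-04  5.70800940e-01] j6 0.5706467694008686 F [-0.49276339 -1.31076372  4.36359525] T [-0.09812062  0.22768534  0.14565286] j6eff -0.37400923669338226 open 30.36410841041049 58.9165985584259
```

Emit:
arm_command(
  deltas=[
    {"hand": 22, "tx": 0, "ty": 0, "tz": 0, "wx": 0, "wy": 0, "wz": 0.04},
    {"hand": 22, "tx": 0, "ty": 0, "tz": 0, "wx": 0, "wy": 0, "wz": 0.04},
    {"hand": 22, "tx": 0, "ty": 0, "tz": 0, "wx": 0, "wy": 0, "wz": 0.04},
    {"hand": 22, "tx": 0, "ty": 0, "tz": 0, "wx": 0, "wy": 0, "wz": 0.04},
    {"hand": 22, "tx": 0, "ty": 0, "tz": 0, "wx": 0, "wy": 0, "wz": 0.04},
    {"hand": 22, "tx": 0, "ty": 0, "tz": 0, "wx": 0, "wy": 0, "wz": 0.04},
    {"hand": 22, "tx": 0, "ty": 0, "tz": 0, "wx": 0, "wy": 0, "wz": 0.04},
  ],
)

```text
clock: 14.48
eef_pos: [554.2, -252.5, 54.6]
tcp_rot: [3.14, -0.001, 0.291]
contact_force: [-1.3, -1.2, 3.2]
opening: 0.354
grasp_force: 58.9
```

```bash
python3 st.py
```

```text
14.475 [ 554.1760406  -252.47615344   54.64210601] [ 3.13994454e+00 -1.23405734e-03  2.90825223e-01] j6 0.8506637366594952 F [-1.31568645 -1.24931258  3.21440185] T [-0.20426933  0.18019938  0.16827064] j6eff -0.37342116236686707 open 30.206693309264658 58.91439199447632
```

Emit:
arm_command(
  deltas=[
    {"hand": 22, "tx": 0, "ty": 0, "tz": 0, "wx": 0, "wy": 0, "wz": 0.04},
    {"hand": 22, "tx": 0, "ty": 0, "tz": 0, "wx": 0, "wy": 0, "wz": 0.04},
  ],
)

```text
clock: 14.72
eef_pos: [554.2, -252.5, 54.6]
tcp_rot: [3.14, -0.001, 0.211]
contact_force: [-0.9, -2.2, 3.9]
opening: 0.353
grasp_force: 58.9
```

```bash
python3 st.py
```

```text
14.725 [ 554.16270499 -252.49984044   54.59985067] [ 3.14000509e+00 -1.31402927e-03  2.10888985e-01] j6 0.9306517879707757 F [-0.87003561 -2.22787965  3.85317936] T [-0.28834968  0.15493466  0.13349909] j6eff -0.3734763152897358 open 30.143719172975466 58.92084538936615
```

Emit:
arm_command(
  deltas=[
    {"hand": 22, "tx": 0, "ty": 0, "tz": 0, "wx": 0, "wy": 0, "wz": 0.04},
    {"hand": 22, "tx": 0, "ty": 0, "tz": 0, "wx": 0, "wy": 0, "wz": 0.04},
  ],
)

```text
clock: 14.98
eef_pos: [554.2, -252.6, 54.7]
tcp_rot: [3.14, -0.002, 0.131]
contact_force: [-1.6, -3.4, 3.2]
opening: 0.358
grasp_force: 58.9
```

```bash
python3 st.py
```

```text
14.975 [ 554.20540596 -252.56607524   54.66661518] [ 3.14001863e+00 -1.52940956e-03  1.30865767e-01] j6 1.0106548370966362 F [-1.62472733 -3.44016861  3.23516959] T [-0.37161685  0.24117471  0.17789097] j6eff -0.37330725230276585 open 30.559728215949608 58.92610967159271
```

Emit:
arm_command(
  deltas=[
    {"hand": 22, "tx": 0, "ty": 0, "tz": 0, "wx": 0, "wy": 0, "wz": 0.04},
  ],
)

```text
clock: 15.1
eef_pos: [554.2, -252.5, 54.7]
tcp_rot: [3.14, -0.002, 0.091]
contact_force: [0.0, -1.0, 3.8]
opening: 0.356
grasp_force: 58.9
```

```bash
python3 st.py
```

```text
15.1 [ 554.2198524  -252.54822874   54.66978754] [ 3.14007135e+00 -1.62322414e-03  9.08921565e-02] j6 1.050653545987644 F [ 0.0118892  -1.01872812  3.81120196] T [-0.28389478  0.15404391  0.21557709] j6eff -0.37319691851735115 open 30.378943600874113 58.92907440662384
```

Turned 1.77 rad, no rise yet (joint effort steady at -0.373). I continue in small steps.

Emit:
arm_command(
  deltas=[
    {"hand": 22, "tx": 0, "ty": 0, "tz": 0, "wx": 0, "wy": 0, "wz": 0.04},
    {"hand": 22, "tx": 0, "ty": 0, "tz": 0, "wx": 0, "wy": 0, "wz": 0.04},
  ],
)

```text
clock: 15.35
eef_pos: [554.2, -252.6, 54.6]
tcp_rot: [3.14, -0.002, 0.011]
contact_force: [-0.6, -2.4, 3.7]
opening: 0.356
grasp_force: 58.9
```

```bash
python3 st.py
```

```text
15.35 [ 554.18600845 -252.58555057   54.63237472] [ 3.14015133e+00 -1.69303122e-03  1.09248513e-02] j6 1.1306472903929996 F [-0.62481682 -2.39942434  3.71470322] T [-0.34354737  0.14820642  0.16641437] j6eff -0.3730883728712797 open 30.430391520985665 58.933666348457336
```

Emit:
arm_command(
  deltas=[
    {"hand": 22, "tx": 0, "ty": 0, "tz": 0, "wx": 0, "wy": 0, "wz": 0.04},
    {"hand": 22, "tx": 0, "ty": 0, "tz": 0, "wx": 0, "wy": 0, "wz": 0.04},
  ],
)

```text
clock: 15.6
eef_pos: [554.2, -252.6, 54.6]
tcp_rot: [3.14, -0.002, -0.069]
contact_force: [-1.1, -1.8, 3.1]
opening: 0.357
grasp_force: 59.0
```

```bash
python3 st.py
```

```text
15.6 [ 554.20381227 -252.60904063   54.63912323] [ 3.14022746e+00 -1.82241617e-03 -6.90112291e-02] j6 1.2106406894812465 F [-1.11405153 -1.80918057  3.08301285] T [-0.39151044  0.15961742  0.23719952] j6eff -0.33239370211958885 open 30.4817397796513 58.95672082901001
```

Resistance starts to rise at 1.93 rad turned (effort +0.04, torque 0.24). Single small steps now.

Emit:
arm_command(
  deltas=[
    {"hand": 22, "tx": 0, "ty": 0, "tz": 0, "wx": 0, "wy": 0, "wz": 0.04},
  ],
)

```text
clock: 15.72
eef_pos: [554.2, -252.6, 54.7]
tcp_rot: [3.14, -0.002, -0.109]
contact_force: [-0.1, -2.3, 3.7]
opening: 0.352
grasp_force: 59.0
```

```bash
python3 st.py
```

```text
15.725 [ 554.20116032 -252.64924961   54.66414301] [ 3.14027494e+00 -1.87262582e-03 -1.08989498e-01] j6 1.250596522779855 F [-0.05020995 -2.2779325   3.73594974] T [-0.40969823  0.17710175  0.19914744] j6eff -0.31054104678332806 open 30.061459499225357 58.95779192447662
```

Emit:
arm_command(
  deltas=[
    {"hand": 22, "tx": 0, "ty": 0, "tz": 0, "wx": 0, "wy": 0, "wz": 0.04},
    {"hand": 22, "tx": 0, "ty": 0, "tz": 0, "wx": 0, "wy": 0, "wz": 0.04},
  ],
)

```text
clock: 15.98
eef_pos: [554.2, -252.7, 54.6]
tcp_rot: [3.14, -0.002, -0.189]
contact_force: [-0.7, -2.4, 3.3]
opening: 0.36
grasp_force: 59.0
```

```bash
python3 st.py
```

```text
15.975 [ 554.1672688  -252.66014229   54.63325289] [ 3.14038898e+00 -1.92766913e-03 -1.88895427e-01] j6 1.3305376477940627 F [-0.72833489 -2.40074324  3.25018151] T [-0.50001896  0.20491551  0.28155605] j6eff -0.2668050304055214 open 30.729137893700628 58.956449031829834
```

Rise is 0.107 by both readings (≈21 N). One last step, then let go and lift clear.

Emit:
arm_command(
  deltas=[
    {"hand": 22, "tx": 0, "ty": 0, "tz": 0, "wx": 0, "wy": 0, "wz": 0.035},
  ],
)

```text
clock: 16.1
eef_pos: [554.2, -252.7, 54.6]
tcp_rot: [3.14, -0.002, -0.224]
contact_force: [-1.8, -3.2, 6.3]
opening: 0.354
grasp_force: 59.1
```

```bash
python3 st.py
```

```text
16.1 [ 554.21113148 -252.68658932   54.62776051] [ 3.14048458e+00 -2.06694664e-03 -2.24174561e-01] j6 1.365736707592857 F [-1.81959288 -3.15136119  6.31722789] T [-0.62951462  0.29962738  0.27424038] j6eff -0.17642069142311811 open 30.24560726511444 59.13717806339264
```

Emit:
arm_command(
  deltas=[
    {"hand": 22, "tx": 0, "ty": 0, "tz": 0, "wx": 0, "wy": 0, "wz": 0},
    {"hand": 22, "tx": 0, "ty": 0, "tz": 0, "wx": 0, "wy": 0, "wz": 0},
    {"hand": 60, "tx": 0, "ty": 0, "tz": 0, "wx": 0, "wy": 0, "wz": 0},
    {"hand": 60, "tx": 0, "ty": 0, "tz": 0, "wx": 0, "wy": 0, "wz": 0},
    {"hand": 60, "tx": 0, "ty": 0, "tz": 0, "wx": 0, "wy": 0, "wz": 0},
    {"hand": 60, "tx": 0, "ty": 0, "tz": 0, "wx": 0, "wy": 0, "wz": 0},
  ],
)

```text
clock: 16.85
eef_pos: [553.4, -251.7, 53.5]
tcp_rot: [-3.141, 0.0, -0.223]
contact_force: [-0.4, -0.1, 0.5]
opening: 0.703
grasp_force: 0.0
```

Emit:
arm_command(
  deltas=[
    {"hand": 60, "tx": 0, "ty": 0, "tz": -15, "wx": 0, "wy": 0, "wz": 0},
    {"hand": 60, "tx": 0, "ty": 0, "tz": -30, "wx": 0, "wy": 0, "wz": 0},
    {"hand": 60, "tx": 0, "ty": 0, "tz": -40, "wx": 0, "wy": 0, "wz": 0},
    {"hand": 60, "tx": 0, "ty": 0, "tz": -40, "wx": 0, "wy": 0, "wz": 0},
    {"hand": 60, "tx": -50, "ty": 0, "tz": 0, "wx": 0, "wy": 0, "wz": 0},
    {"hand": 60, "tx": -50, "ty": 0, "tz": 0, "wx": 0, "wy": 0, "wz": 0},
    {"hand": 60, "tx": -30, "ty": 0, "tz": 0, "wx": 0, "wy": 0, "wz": 0},
    {"hand": 60, "tx": 0, "ty": 0, "tz": 0, "wx": 0, "wy": 0, "wz": 0},
  ],
)

```text
clock: 17.85
eef_pos: [425.0, -222.6, 179.6]
tcp_rot: [3.142, -0.0, -0.224]
contact_force: [1.3, 0.1, 0.7]
opening: 0.704
grasp_force: 0.0
```

```bash
python3 st.py; python3 - <<'E'
from h import *
a=grab('scene')['image'][130:230,150:350];b=grab('top')['image'][220:320,390:520]
cv2.imwrite('pics/end.png',cv2.cvtColor(np.hstack([cv2.resize(a,(440,220)),cv2.resize(b,(286,220))]),cv2.COLOR_RGB2BGR))
E
```

```text
17.85 [ 425.0058083  -222.59870176  179.57419772] [ 3.14151656e+00 -1.62520251e-04 -2.23894646e-01] j6 1.3091386522832125 F [1.29025718 0.05487553 0.66648837] T [-0.01048654  0.00604485  0.00963131] j6eff -0.11000102385878563 open 60.14505661652163 0.0
```

View pics/end.png

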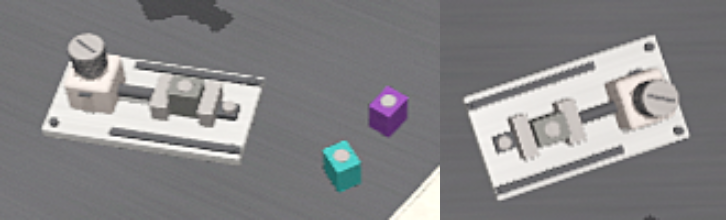

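The picture shows the block upright and clamped between jaw and stop (at (185,97) and (552,128)), with the hand clear. I hand the job in.

```bash
python3 -c "
from rig import r
print(r.sign_off())"
```

```text
the job is handed in; nothing more can be done
None
```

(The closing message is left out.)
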